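Fetch the tube carrier from behind its spacer and collar on the hanging bar

TASK

Slide the stop collar and then the spacer off the free end of the hanging bar and stand both in the steel tray, then take the tube carrier off the bar and stand it on the middle of the aluminium pedestal, square with it. After that slide the spacer back onto the bar and finally the collar, fully on but in the third of the bar next to its free end, with the spacer behind it (farther in). Keep the carrier upright all the while, and leave the tube rack, bottle and test cassette where they are.

Things in the scene. Friction and masses are not known exactly. Their poses are not given: they have to be found in the camera images.
- hanger: Fixed hanger: white post (22 x 50 mm, 110 mm high) on a white foot (110 mm wide, 12 mm high, under x = 55 to 120 mm), carrying a plain horizontal steel bar, diameter 12 mm, axis 95 mm above the bench. Origin on the bench below the bar. The bar lies along x, from its rounded free end at x = -110 mm to the post at x = +89 mm. Nothing latches; parts hang on it loosely.
- collar: Stop collar, outermost on the bar at the start: loose aluminium block, 24 (x, along the bar) x 36 (y) x 44 mm high, about 70 g, dark screw head on top, square 22 mm hole through it along x at z = 11 to 33 mm. Origin at the centre of its flat underside, z up. On the bar it hangs by the hole's ceiling, its origin then 68 mm above the bench.
- spacer: Spacer, between collar and carrier at the start: loose grey plastic block, 30 (x, along the bar) x 46 (y) x 48 mm high, about 60 g, square 22 mm hole through it along x at z = 13 to 35 mm. Origin at the centre of its flat underside, z up. On the bar its origin hangs 66 mm above the bench.
- carrier: Tube carrier, innermost at the start: loose white holder with two capped tubes, about 100 g, 30 (x, along the bar) x 54 mm (y), 76 mm high; caps at y = +-19 mm rise to 84 mm. Head block z = 40 to 76 mm with flat sides to grip, square 22 mm hole along x at z = 45 to 67 mm; tubes and a flat foot below. Origin at the centre of the underside, z up; 34 mm above the bench on the bar.
- tray: Fixed square steel tray, 156 x 156 mm outside, walls 4 mm thick, rim 12 mm above the bench, inner floor 4 mm above the bench. Origin at the centre of its underside, x and y along its sides.
- pedestal: Fixed grey plate, 110 mm (x) x 130 mm (y), 8 mm thick, with an aluminium pedestal on its middle, 50 mm (x) x 75 mm (y), top 22 mm above the bench. Origin at the centre of the underside. Square with it means: the carrier's 54 mm side along the pedestal's 75 mm side (either way round).
- rack: Bystander: white rack 80 x 146 x 45 mm with three large blue-capped tubes, 110 mm high overall. Loose; origin at the centre of its underside.
- bottle: Bystander: amber bottle 60 mm in diameter, 130 mm high. Loose; origin at the centre of its underside.
- cassette: Bystander: small flat white test cassette 75 x 30 x 10 mm lying on the bench. Loose; origin at the centre of its underside.
There are look-alikes about, which are no part of the job. Of the things like the carrier, leave any that is yellow; of the rest the smaller one is meant.

How it is judged:
By the outcome, as a careful person would: the job done as asked, in the order asked, and still so for the second after the job is handed in, with the robot touching nothing.
It also fails if it takes over 144 s, if anything falls off the work surface, if the arm or the gripper's body presses on something with over 40 N, if the wrist force passes 120 N, or if a joint passes its speed limit or range.

ROBOT

A 6-joint arm with a two-finger parallel gripper is mounted at the origin on the work surface. World frame = base frame: x ahead of the robot, y to its left, z up, the work surface at z = 0. Lengths are in mm, angles in degrees, forces in N, time in s.
With the tool pointing down it reaches from about 350 to 975 mm from the base axis. Payload 17.4 kg.
Tool frame: the origin (TCP) lies at the very end of the fingers, on their centre line; the grasp point (between the pads) lies 19 mm behind it; x points along the fingers, y is the direction in which the jaws open and shut, and the axes are right-handed (so a half turn about x gives the same grasp; the last joint's range is limited). The gripper opens to 85 mm and grips with 20 to 120 N. Pads are 22 mm wide; open, the fingers measure 114 mm over their backs; the gripper's body (76 mm by 85 mm) begins 54 mm behind the grasp point. The pads swing forward as they close: fully open they stand 13 mm farther back than shut.
Start: joints at [-73.27, 6.646, 82.598, -0, 90.757, -2.166], TCP at [218.592, -638.631, 231.303] pointing down, gripper open.
Joint ranges: [-162.19, 162.19], [-47.58, 125.68], [4.15, 143.07], [-65.23, 245.23], [0.69, 171.88], [-170.13, 170.13]. Speed limits (degrees/s): [108.29, 108.29, 127.2, 180, 180, 180].

INTERFACE

Orientations are given as a 3x3 rotation matrix whose columns are the frame's x, y, z axes.
In Python, from cell import robot gives the robot as it stands.
- The arm moves only by the shell command python3 -m handwheel 'ROWS' [FORCE]. ROWS is JSON, a list of rows, each a list of 3 entries, a list of its own where there are three numbers: the gripper command: -1 is fully open, 1 is shut, values between are in proportion, then the shift along the tool's x, y, z in m, then the turn about the tool's x in rad. In form: [[jaw, [tx, ty, tz], roll], ...]. A call has 1 to 10 rows; each row is the pose to reach, as a shift and turn from the pose commanded when the call began, along the tool's axes at that moment; what a row does not reach only later rows make up. A row lasts 1/12 s, in which the tool goes at most 41.7 mm and 7.16 degrees, less where a joint would pass 70% of its speed; a pose out of reach is approached as far as the arm can. A call with a gripper value outside its range is refused whole. The fingers move at their own pace and stop on an object; FORCE is the grip in N (left out, the last holds). Time passes only in rows, so rows that repeat a pose let the fingers close. It gives the time, the measured TCP pose, the force and the opening at its end, in the units of the state.
- robot.get_state(): the state, without advancing time (a new reading comes with each control period).
- robot.get_image(name): name is "scene" or "side" or "wrist"; returns a dict with "img" (384x512x3 uint8, blue, green, red), "mtx" (3x3 intrinsics, pixels), "R" (3x3) and "t" (3): a world point X has camera coordinates R X + t. Camera axes: x right, y down, z forward; pixel columns grow to the right and rows downward; lengths in mm; the calibration is good to about 2 mm. A picture is of the moment at which its call begins. There is no depth.
- robot.job_done(): hands the job in, once; it reports no verdict.
The state is a dict: "clock": time; "q": joint angles; "dq": joint speeds; "tau": joint torques, N m; "tool_pos": TCP position; "orientation": TCP orientation; "ft_force": force on the tool from outside, world axes, zero at the start; "wrist_torque": the same for the moment, N m; "finger_gap": finger opening in mm.
Only numpy, scipy, OpenCV 4.12 (cv2) and the standard library are available. Lean on these libraries where they do the work, as an engineer would, in place of code of your own. Each camera call takes 0.05 s, during which the arm holds its last target. There are 200 camera calls.

## Working session

There is one attempt and no reset: what is moved stays moved. The work goes in short steps, Python scripts to look and compute and a shell command to move; the robot and the scene stay as the last step left them, time stands still between calls to the robot, and variables do not carry over. Pictures are saved under pics/ and viewed, about 12 in all and at most 16, crops included, and the job is handed in when it is done.

```bash
ls; mkdir -p pics
python3 - <<'E'
from cell import robot
import cv2
s=robot.get_state(); print({k:s[k] for k in('clock','tool_pos','orientation','finger_gap')})
for n in('scene','side'):
    d=robot.get_image(n); cv2.imwrite(f'pics/{n}0.png',d['img']); print(n,d['mtx'],d['R'],d['t'])
E
```

```text
pics
{'clock': 0.0, 'tool_pos': array([ 218.54616926, -638.44735765,  230.57052201]), 'orientation': array([[-3.30457763e-04,  3.23854434e-01, -9.46106863e-01],
       [ 1.07587201e-03, -9.46106252e-01, -3.23854601e-01],
       [-9.99999367e-01, -1.12491016e-03, -3.57777665e-05]]), 'finger_gap': 85.51614558866774}
scene [[373.83233131   0.         251.99828753]
 [  0.         373.83233131 190.4714848 ]
 [  0.           0.           1.        ]] [[-0.30816458  0.95121399 -0.01505125]
 [ 0.75926549  0.23638496 -0.60633164]
 [-0.57319325 -0.19827783 -0.79506943]] [ 196.32898118 -407.88154121 1298.17261724]
side [[433.32476934   0.         249.69712636]
 [  0.         433.32476934 197.28347067]
 [  0.           0.           1.        ]] [[-0.87051121 -0.49188943 -0.01596939]
 [-0.31289595  0.57820416 -0.75350918]
 [ 0.37987676 -0.65094143 -0.65724341]] [512.40552793 242.16548988 772.46121857]
```

View pics/scene0.png

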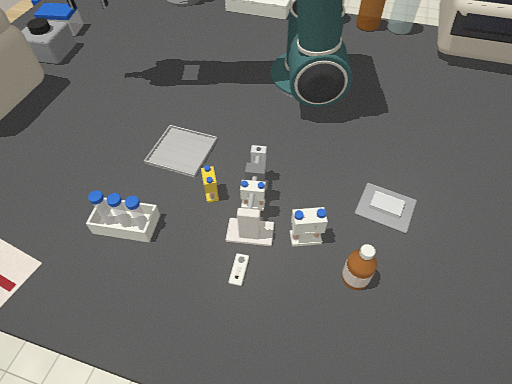

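View pics/side0.png

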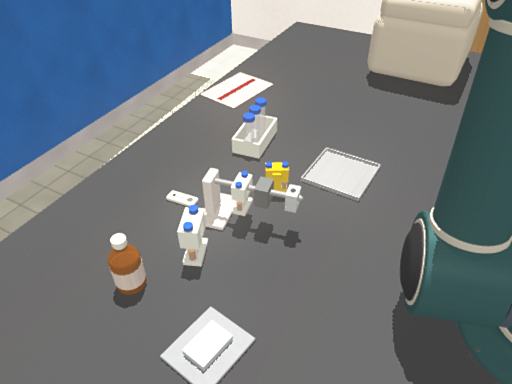

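Scene: tray about (181,150), collar (258,155), carrier hanging (253,192), yellow look-alike (210,184), larger white look-alike standing (308,226), pedestal (387,207), post (249,222), cassette (239,269), bottle (360,267), rack (124,217). I'll enlarge both views.

```bash
python3 - <<'E'
import cv2
a=cv2.imread('pics/scene0.png')[120:250,140:300]; b=cv2.imread('pics/side0.png')[145:275,160:320]
cv2.imwrite('pics/c1.png',cv2.resize(a,(800,650)[0:2],interpolation=cv2.INTER_CUBIC)[:600])
cv2.imwrite('pics/c2.png',cv2.resize(b,(800,650),interpolation=cv2.INTER_CUBIC)[:600])
E
cat > h.py <<'E'
import numpy as np, cv2
from cell import robot
def ray(d,uv):
    r=d['R'].T@np.linalg.inv(d['mtx'])@np.array([*uv,1.]); return -d['R'].T@d['t'],r
def onz(d,uv,z):
    c,r=ray(d,uv); return (c+r*(z-c[2])/r[2]).round(1)
def proj(d,X):
    p=d['mtx']@(d['R']@np.asarray(X,float)+d['t']); return (p[:2]/p[2]).round(1)
E
```

```text
(no output)
```

View pics/c1.png

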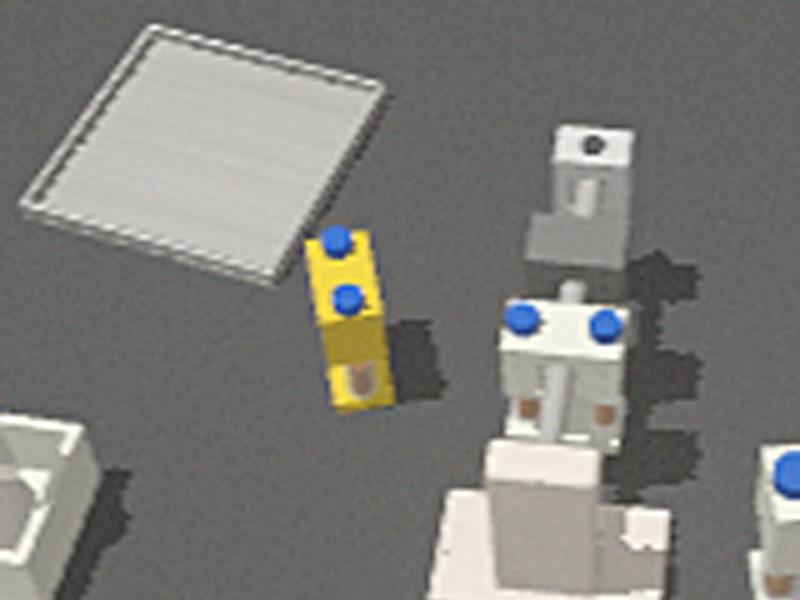

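View pics/c2.png

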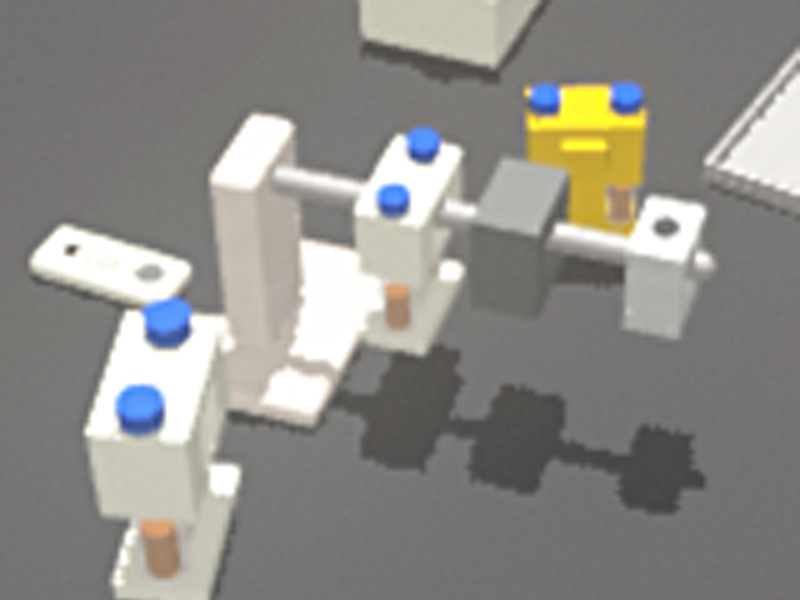

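Run:
```python
from h import *
S=robot.get_image('scene');D=robot.get_image('side')
f=lambda d,ps,z,o:[onz(d,(o[0]+x/5-.4,o[1]+y/5-.4),z) for x,y in ps]
o1=(140,120);o2=(160,145)
def show(n,*l):
    print(n)
    for P in l:
        P=np.array(P); print(' mean',P.mean(0).round(1), P[:,:2].tolist())
show('collar z112',f(S,[(558,126),(634,131),(631,165),(553,160)],112,o1),f(D,[(643,197),(706,206),(690,255),(630,248)],112,o2))
show('spacer z114',f(S,[(530,213),(628,218),(625,268),(525,262)],114,o1),f(D,[(507,160),(568,178),(540,240),(475,222)],114,o2))
show('caps z118',f(S,[(522,310),(605,318)],118,o1),f(D,[(423,135),(393,190)],118,o2))
show('bar z95',f(D,[(708,263),(276,180)],95,o2))
show('post z110',f(S,[(490,445),(600,448)],110,o1),f(D,[(260,116),(293,122),(255,185),(213,180)],110,o2))
show('tray z12',f(S,[(150,26),(384,85),(272,284),(22,206)],12,o1))
show('big caps z?',f(S,[(798,475)],110,o1))
a=S['img'][170:250,340:440]; b=D['img'][300:384,150:266]
cv2.imwrite('pics/c3.png',np.vstack([cv2.resize(a,(500,400)),cv2.resize(b,None,fx=5,fy=5)[:,:500]])[:800] if 0 else np.hstack([cv2.resize(a,(400,320),interpolation=2),cv2.resize(b[:80],(464,320),interpolation=2)[:,:400]]))
```

```text
collar z112
 mean [498.1 -26.6 112. ] [[490.7, -47.8], [482.8, -10.4], [505.4, -5.2], [513.6, -42.9]]
 mean [499.  -29.8 112. ] [[516.3, -42.4], [490.3, -49.6], [483.0, -17.5], [506.6, -9.7]]
spacer z114
 mean [561.4 -15.2 114. ] [[551.7, -42.0], [540.9, 3.9], [571.2, 11.6], [581.6, -34.5]]
 mean [559.5 -14.4 114. ] [[578.1, -35.0], [549.2, -36.5], [540.7, 5.5], [570.1, 8.2]]
caps z118
 mean [609.1  -6.5 118. ] [[612.5, -25.4], [605.7, 12.4]]
 mean [612.5  -9.1 118. ] [[616.4, -28.6], [608.6, 10.4]]
bar z95
 mean [577.2 -14.8  95. ] [[481.5, -34.8], [673.0, 5.1]]
post z110
 mean [676.3   6.5 110. ] [[682.8, -16.8], [669.9, 29.9]]
 mean [681.3   7.  110. ] [[693.3, -14.8], [677.8, -18.1], [668.1, 27.5], [686.1, 33.3]]
tray z12
 mean [ 472.4 -266.6   12. ] [[391.3, -341.8], [396.7, -187.6], [556.1, -190.4], [545.5, -346.8]]
big caps z?
 mean [657.8 116.1 110. ] [[657.8, 116.1]]
```

View pics/c3.png

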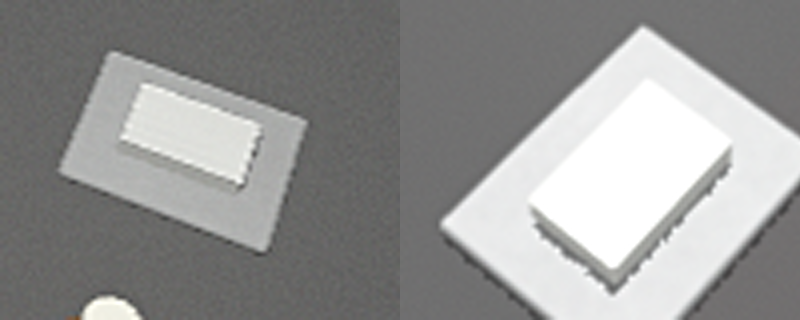

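```bash
cat >> h.py <<'E'
def go(p,yaw):
    """remaining tool-axis shift (m) and roll (rad); yaw = world angle (deg) of axis -tool z"""
    s=robot.get_state(); R=s['orientation']; d=R.T@(np.asarray(p,float)-s['tool_pos'])/1000
    cur=np.degrees(np.arctan2(-R[1,2],-R[0,2])); r=-(((yaw-cur)+180)%360-180)
    print('t',round(s['clock'],2),'pos',s['tool_pos'].round(1),'yaw',cur.round(2),'shift',d.round(4),'roll',np.radians(r).round(4),'F',s['ft_force'].round(1),'gap',round(s['finger_gap'],1))
E
python3 - <<'E'
from h import *
S=robot.get_image('scene');D=robot.get_image('side')
def rect(n,d,ps,z,o):
    P=np.array([onz(d,(o[0]+x/4-.4,o[1]+y/4-.4),z) for x,y in ps])[:,:2]
    e=np.diff(np.vstack([P,P[:1]]),axis=0); print(n,P.mean(0).round(1),np.hypot(*e.T).round(1),np.degrees(np.arctan2(e[:,1],e[:,0])).round(1))
rect('pedS',S,[(142,84),(262,124),(243,182),(120,138)],22,(340,170))
rect('pedD',D,[(250,80),(333,150),(212,270),(130,208)],22,(150,300))
rect('plateS',S,[(110,51),(307,121),(267,250),(60,173)],8,(340,170))
go((496,-29,200),11.2)
E
```

```text
pedS [497.4 310.7] [75.7 48.7 76.  47.5] [ 82.7  -9.2 -98.2 170.4]
pedD [495.2 311.1] [52.1 72.4 46.3 77.4] [166.8  77.9  -7.4 -97.7]
plateS [499.  310.6] [128.4 106.9 127.7 108.5] [ 80.9  -9.4 -98.4 171. ]
t 0.3 pos [ 218.6 -638.6  231.1] yaw 18.9 shift [ 0.0313 -0.4869 -0.4599] roll 0.1343 F [-0.1 -0.2  0. ] gap 85.6
```

```bash
python3 -m handwheel '[[-1,[0,-0.244,-0.23],0.134],[-1,[0,-0.244,-0.23],0.134],[-1,[0,-0.244,-0.23],0.134],[-1,[0,-0.244,-0.23],0.134],[-1,[0,-0.244,-0.23],0.134],[-1,[0,-0.244,-0.23],0.134],[-1,[0,-0.244,-0.23],0.134],[-1,[0,-0.244,-0.23],0.134],[-1,[0,-0.244,-0.23],0.134],[-1,[0,-0.244,-0.23],0.134]]' 40; python3 -c "
from h import *
go((496,-29,200),11.2)"
```

```text
clock: 1.13
tool_pos: [358.0, -331.7, 231.8]
orientation: [[0.001, 0.198, -0.98], [-0.001, -0.98, -0.198], [-1.0, 0.001, -0.001]]
ft_force: [-0.3, -0.6, -0.1]
finger_gap: 85.5
t 1.13 pos [ 358.  -331.7  231.8] yaw 11.41 shift [ 0.0317 -0.2694 -0.1951] roll 0.0036 F [-0.3 -0.6 -0.1] gap 85.5
```

```bash
python3 -m handwheel '[[-1,[0.03,-0.27,-0.194],0.004],[-1,[0.03,-0.27,-0.194],0.004],[-1,[0.03,-0.27,-0.194],0.004],[-1,[0.03,-0.27,-0.194],0.004],[-1,[0.03,-0.27,-0.194],0.004],[-1,[0.03,-0.27,-0.194],0.004],[-1,[0.03,-0.27,-0.194],0.004],[-1,[0.03,-0.27,-0.194],0.004],[-1,[0.03,-0.27,-0.194],0.004],[-1,[0.03,-0.27,-0.194],0.004]]' ; python3 -c "
from h import *
go((497,-28.5,73),11.2)
d=robot.get_image('wrist');cv2.imwrite('pics/w1.png',cv2.resize(d['img'],(800,600),interpolation=2))
for p in [(498.5,-28,112),(560.5,-14.8,114),(482,-34,95),(612,-28,118),(606,11,118)]: print(proj(d,p)*1.5625)"
```

```text
clock: 1.97
tool_pos: [495.5, -29.9, 200.7]
orientation: [[-0.001, 0.193, -0.981], [-0.0, -0.981, -0.193], [-1.0, -0.0, 0.001]]
ft_force: [0.4, 0.1, 0.2]
finger_gap: 85.4
t 1.97 pos [495.5 -29.9 200.7] yaw 11.14 shift [ 0.1277 -0.0011 -0.0019] roll -0.0011 F [0.4 0.1 0.2] gap 85.4
[404.21875 302.03125]
[401.71875 178.75   ]
[409.21875 321.875  ]
[452.34375  68.28125]
[364.21875  64.21875]
```

View pics/w1.png

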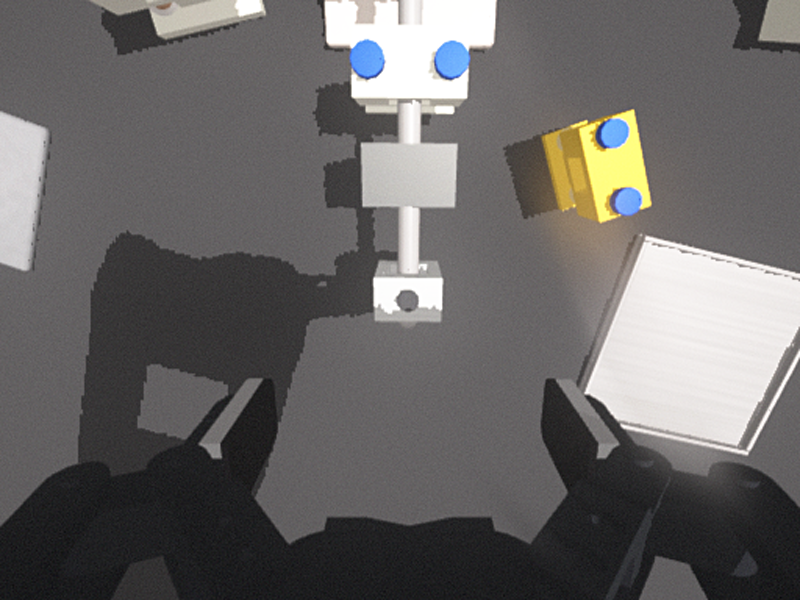

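The wrist view shows bar, collar (408,300), spacer (409,175) and carrier caps (367/451,60) in line with the finger mid-plane, parallel to tool z; yellow look-alike is off at (610,165). The hanging one is the smaller white one, as required. I'll descend on the collar.

```bash
python3 -m handwheel '[[-1,[0.04,0,-0.003],0],[-1,[0.08,0,-0.003],0],[-1,[0.11,0,-0.003],0],[-1,[0.128,0,-0.003],0],[-1,[0.128,0,-0.003],0],[0.1,[0.128,0,-0.003],0],[0.4,[0.128,0,-0.003],0],[0.4,[0.128,0,-0.003],0],[0.4,[0.128,0,-0.003],0],[0.4,[0.128,0,-0.003],0]]' 40;  python3 -m handwheel '[[1,[0,0,0],0],[1,[0,0,0],0],[1,[0,0,0],0],[1,[0,0,0],0],[1,[0,0,0],0]]' 40
```

```text
clock: 2.85
tool_pos: [498.6, -30.4, 74.8]
orientation: [[0.002, 0.191, -0.982], [-0.0, -0.982, -0.191], [-1.0, 0.001, -0.002]]
ft_force: [-0.6, -1.3, 7.1]
finger_gap: 35.4
clock: 3.27
tool_pos: [498.6, -30.4, 74.8]
orientation: [[0.002, 0.191, -0.982], [-0.001, -0.982, -0.191], [-1.0, 0.001, -0.002]]
ft_force: [-1.2, -2.8, 6.9]
finger_gap: 35.2
```

```bash
python3 -m handwheel '[[1,[-0.004,0,0],0],[1,[-0.006,0,0],0],[1,[-0.006,0,0],0],[1,[-0.006,0,0],0]]';python3 -m handwheel '[[1,[0,0,0.005],0],[1,[0,0,0.015],0],[1,[0,0,0.025],0],[1,[0,0,0.035],0],[1,[0,0,0.045],0],[1,[0,0,0.06],0],[1,[0,0,0.065],0],[1,[0,0,0.065],0]]'; python3 -c "
from h import *
go((437,-265,74.8-68+4+80),11.2)
for n in('side','wrist'):
  d=robot.get_image(n);cv2.imwrite('pics/%s2.png'%n,d['img'])"
```

```text
clock: 3.6
tool_pos: [497.9, -30.1, 79.5]
orientation: [[0.0, 0.191, -0.982], [0.0, -0.982, -0.191], [-1.0, 0.0, -0.0]]
ft_force: [1.0, -0.8, -0.5]
finger_gap: 35.8
clock: 4.27
tool_pos: [433.1, -42.8, 79.5]
orientation: [[0.001, 0.19, -0.982], [-0.0, -0.982, -0.19], [-1.0, 0.0, -0.001]]
ft_force: [0.1, -0.0, -0.6]
finger_gap: 35.7
t 4.27 pos [433.1 -42.8  79.5] yaw 10.96 shift [-0.0112  0.2189  0.0384] roll -0.0042 F [ 0.1 -0.  -0.6] gap 35.7
```

```bash
python3 -m handwheel '[[1,[0,0.03,0.005],0],[1,[0,0.06,0.01],0],[1,[0,0.09,0.015],0],[1,[0,0.12,0.02],0],[1,[0.01,0.15,0.025],0],[1,[0.02,0.18,0.03],0],[1,[0.04,0.21,0.035],0],[1,[0.05,0.218,0.036],0],[1,[0.05,0.218,0.036],0],[1,[0.05,0.218,0.036],0]]';python3 -m handwheel '[[1,[0.008,0,0],0],[1,[0.014,0,0],0],[1,[0.017,0,0],0],[1,[0.019,0,0],0],[1,[0.019,0,0],0],[1,[0.019,0,0],0]]'
```

```text
clock: 5.2
tool_pos: [440.2, -263.1, 28.7]
orientation: [[-0.001, 0.19, -0.982], [0.001, -0.982, -0.19], [-1.0, -0.001, 0.001]]
ft_force: [0.3, -1.3, -0.3]
finger_gap: 35.5
clock: 5.7
tool_pos: [440.6, -262.8, 10.9]
orientation: [[0.0, 0.191, -0.982], [0.0, -0.982, -0.191], [-1.0, -0.0, -0.0]]
ft_force: [-2.7, 3.6, 7.0]
finger_gap: 35.7
```

```bash
python3 -m handwheel '[[0,[0,0,0],0],[-0.5,[0,0,0],0],[-0.5,[0,0,0],0],[-0.5,[0,0,0],0],[-0.5,[-0.02,0,0],0],[-0.5,[-0.05,0,0],0],[-0.5,[-0.09,0,0],0],[-0.5,[-0.13,0,0],0],[-1,[-0.17,0,0],0],[-1,[-0.17,0,0],0]]'; python3 -c "
from h import *
go((560.8,-18,175),11)
d=robot.get_image('scene');cv2.imwrite('pics/s3.png',d['img'])"
```

```text
clock: 6.53
tool_pos: [442.2, -264.6, 188.7]
orientation: [[0.008, 0.191, -0.982], [-0.006, -0.982, -0.191], [-1.0, 0.007, -0.007]]
ft_force: [0.4, 1.1, 3.0]
finger_gap: 84.7
t 6.53 pos [ 442.2 -264.6  188.7] yaw 10.99 shift [ 0.0133 -0.2196 -0.1634] roll -0.0002 F [0.4 1.1 3. ] gap 84.7
```

```bash
python3 -m handwheel '[[-1,[0.005,-0.22,-0.162],0],[-1,[0.005,-0.22,-0.162],0],[-1,[0.005,-0.22,-0.162],0],[-1,[0.005,-0.22,-0.162],0],[-1,[0.005,-0.22,-0.162],0],[-1,[0.005,-0.22,-0.162],0],[-1,[0.005,-0.22,-0.162],0],[-1,[0.005,-0.22,-0.162],0],[-1,[0.005,-0.22,-0.162],0],[-1,[0.005,-0.22,-0.162],0]]'; python3 -c "
from h import *
go((560.8,-18,75),11)
d=robot.get_image('wrist');w=d['img'];s=cv2.imread('pics/s3.png')[120:195,140:240]
cv2.imwrite('pics/m3.png',np.hstack([cv2.resize(w,(400,300)),cv2.resize(s,(400,300),interpolation=2)]))
for p in [(560.8,-18,114)]: print(proj(d,p)*.78)"
```

```text
clock: 7.42
tool_pos: [557.0, -16.9, 174.5]
orientation: [[-0.001, 0.191, -0.982], [-0.0, -0.982, -0.191], [-1.0, -0.0, 0.001]]
ft_force: [0.3, 0.0, -0.0]
finger_gap: 85.6
t 7.42 pos [557.  -16.9 174.5] yaw 11.0 shift [ 0.0995  0.0018 -0.0036] roll -0.0 F [ 0.3  0.  -0. ] gap 85.6
[204.75  159.354]
```

View pics/m3.png

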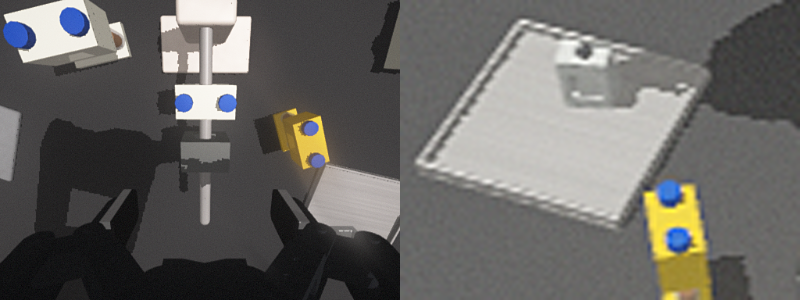

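Collar stands in the tray (crop right, (585,75)); the spacer is centred between the fingers at column 205. I'll grip the spacer.

```bash
python3 -m handwheel '[[-1,[0.03,0.001,-0.003],0],[-1,[0.06,0.001,-0.003],0],[-1,[0.085,0.001,-0.003],0],[-1,[0.099,0.001,-0.003],0],[-1,[0.099,0.001,-0.003],0],[-0.2,[0.099,0.001,-0.003],0],[0.2,[0.099,0.001,-0.003],0],[0.2,[0.099,0.001,-0.003],0],[0.2,[0.099,0.001,-0.003],0],[0.2,[0.099,0.001,-0.003],0]]' 40;  python3 -m handwheel '[[1,[0,0,0],0],[1,[0,0,0],0],[1,[0,0,0],0],[1,[0,0,0],0],[1,[0,0,0],0]]' 40;python3 -m handwheel '[[1,[-0.003,0,0],0],[1,[-0.006,0,0],0],[1,[-0.006,0,0],0],[1,[-0.006,0,0],0]]'
```

```text
clock: 8.3
tool_pos: [561.3, -17.1, 78.1]
orientation: [[0.003, 0.191, -0.982], [-0.0, -0.982, -0.191], [-1.0, 0.001, -0.002]]
ft_force: [-1.8, -1.3, 6.8]
finger_gap: 45.7
clock: 8.72
tool_pos: [561.3, -17.1, 78.1]
orientation: [[0.002, 0.191, -0.982], [-0.0, -0.982, -0.191], [-1.0, 0.001, -0.002]]
ft_force: [-1.7, -1.2, 6.6]
finger_gap: 45.5
clock: 9.05
tool_pos: [560.7, -16.9, 82.8]
orientation: [[0.001, 0.191, -0.982], [-0.0, -0.982, -0.191], [-1.0, 0.0, -0.001]]
ft_force: [0.1, 0.6, -1.0]
finger_gap: 45.7
```

```bash
python3 -m handwheel '[[1,[0,0,0.01],0],[1,[0,0,0.025],0],[1,[0,0,0.04],0],[1,[0,0,0.055],0],[1,[0,0,0.07],0],[1,[0,0,0.085],0],[1,[0,0,0.1],0],[1,[0,0,0.115],0],[1,[0,0,0.125],0],[1,[0,0,0.125],0]]';python3 -m handwheel '[[1,[0,0,0],0],[1,[0,0,0],0]]'; python3 -c "
from h import *
go((507,-263,40),11.2)"
```

```text
clock: 9.88
tool_pos: [436.0, -41.0, 82.1]
orientation: [[-0.0, 0.19, -0.982], [-0.0, -0.982, -0.19], [-1.0, 0.0, 0.0]]
ft_force: [-0.6, 0.7, 0.2]
finger_gap: 45.7
clock: 10.05
tool_pos: [438.0, -40.8, 82.4]
orientation: [[0.0, 0.191, -0.982], [-0.0, -0.982, -0.191], [-1.0, 0.0, -0.0]]
ft_force: [0.3, 0.1, 0.3]
finger_gap: 45.4
t 10.05 pos [438.  -40.8  82.4] yaw 10.98 shift [ 0.0424  0.2313 -0.0254] roll -0.0038 F [0.3 0.1 0.3] gap 45.4
```

```bash
python3 -m handwheel '[[1,[0,0.03,0],0],[1,[0,0.06,0],0],[1,[0,0.09,0],0],[1,[0,0.12,0],0],[1,[0,0.15,-0.005],0],[1,[0,0.18,-0.015],0],[1,[0.01,0.21,-0.023],0],[1,[0.03,0.231,-0.026],0],[1,[0.043,0.231,-0.026],0],[1,[0.043,0.231,-0.026],0]]';python3 -m handwheel '[[1,[0.008,0,0],0],[1,[0.016,0,0],0],[1,[0.021,0,0],0],[1,[0.024,0,0],0],[1,[0.024,0,0],0],[1,[0.024,0,0],0]]'
```

```text
clock: 10.88
tool_pos: [506.3, -262.5, 35.5]
orientation: [[-0.005, 0.19, -0.982], [0.003, -0.982, -0.19], [-1.0, -0.004, 0.004]]
ft_force: [-0.1, 1.8, -1.4]
finger_gap: 45.4
clock: 11.38
tool_pos: [507.6, -262.2, 16.2]
orientation: [[0.001, 0.191, -0.982], [-0.0, -0.982, -0.191], [-1.0, 0.0, -0.001]]
ft_force: [-1.9, 2.4, 4.9]
finger_gap: 45.6
```

```bash
python3 -m handwheel '[[-0.2,[0,0,0],0],[-0.6,[0,0,0],0],[-0.6,[0,0,0],0],[-0.6,[0,0,0],0],[-0.6,[-0.02,0,0],0],[-0.6,[-0.05,0,0],0],[-0.6,[-0.09,0,0],0],[-0.6,[-0.13,0,0],0],[-1,[-0.165,0,0],0],[-1,[-0.165,0,0],0]]';python3 -m handwheel '[[-1,[0,0,0],0],[-1,[0,0,0],0]]'; python3 -c "
from h import *
go((611,-7.2,175),11)
d=robot.get_image('scene');cv2.imwrite('pics/s4.png',d['img'])"
```

```text
clock: 12.22
tool_pos: [509.2, -263.6, 188.4]
orientation: [[0.008, 0.191, -0.982], [-0.005, -0.982, -0.191], [-1.0, 0.006, -0.007]]
ft_force: [-0.1, -0.2, -0.8]
finger_gap: 85.1
clock: 12.38
tool_pos: [507.2, -262.5, 179.6]
orientation: [[-0.0, 0.191, -0.982], [0.0, -0.982, -0.191], [-1.0, -0.0, 0.0]]
ft_force: [-0.2, -0.4, -0.7]
finger_gap: 85.3
t 12.38 pos [ 507.2 -262.5  179.6] yaw 10.99 shift [ 0.0046 -0.2308 -0.1506] roll -0.0002 F [-0.2 -0.4 -0.7] gap 85.3
```

```bash
python3 -m handwheel '[[-1,[0.0,-0.23,-0.15],0],[-1,[0.0,-0.23,-0.15],0],[-1,[0.0,-0.23,-0.15],0],[-1,[0.0,-0.23,-0.15],0],[-1,[0.0,-0.23,-0.15],0],[-1,[0.0,-0.23,-0.15],0],[-1,[0.0,-0.23,-0.15],0],[-1,[0.0,-0.23,-0.15],0],[-1,[0.0,-0.23,-0.15],0],[-1,[0.0,-0.23,-0.15],0]]'; python3 -c "
from h import *
go((611,-7.2,73),11)
d=robot.get_image('wrist');w=d['img'];s=cv2.imread('pics/s4.png')[120:195,140:240]
cv2.imwrite('pics/m4.png',np.hstack([cv2.resize(w,(400,300)),cv2.resize(s,(400,300),interpolation=2)]))
for p in [(611,-7.2,118)]: print(proj(d,p)*.78)"
```

```text
clock: 13.27
tool_pos: [610.3, -8.5, 179.0]
orientation: [[-0.002, 0.191, -0.982], [-0.0, -0.982, -0.191], [-1.0, -0.0, 0.002]]
ft_force: [-0.4, -0.3, 0.6]
finger_gap: 85.1
t 13.27 pos [610.3  -8.5 179. ] yaw 11.01 shift [ 0.106  -0.0011 -0.0011] roll 0.0001 F [-0.4 -0.3  0.6] gap 85.1
[201.708 161.694]
```

View pics/m4.png

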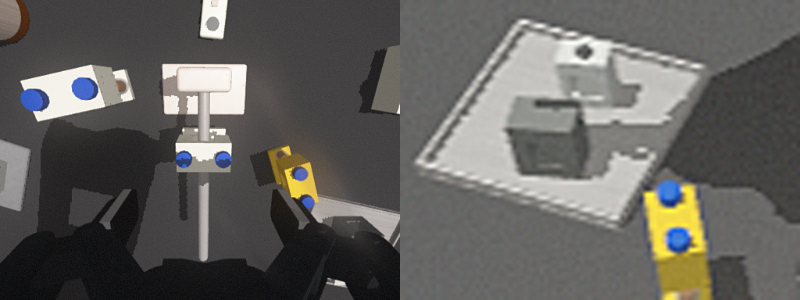

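Both blocks stand in the tray; carrier caps at (184,159),(223,159), centred between the fingers; the yellow one is clear of the right finger.

```bash
python3 -m handwheel '[[-1,[0.03,0.001,-0.003],0],[-1,[0.06,0.001,-0.003],0],[-1,[0.085,0.001,-0.003],0],[-1,[0.106,0.001,-0.003],0],[-1,[0.106,0.001,-0.003],0],[-0.6,[0.106,0.001,-0.003],0],[0,[0.106,0.001,-0.003],0],[0,[0.106,0.001,-0.003],0],[0,[0.106,0.001,-0.003],0],[0,[0.106,0.001,-0.003],0]]' 45;  python3 -m handwheel '[[1,[0,0,0],0],[1,[0,0,0],0],[1,[0,0,0],0],[1,[0,0,0],0],[1,[0,0,0],0]]' 45;python3 -m handwheel '[[1,[-0.003,0,0],0],[1,[-0.006,0,0],0],[1,[-0.006,0,0],0],[1,[-0.006,0,0],0]]'
```

```text
clock: 14.15
tool_pos: [614.8, -9.0, 76.5]
orientation: [[0.003, 0.191, -0.982], [-0.001, -0.982, -0.191], [-1.0, 0.001, -0.003]]
ft_force: [-0.9, -2.3, 8.5]
finger_gap: 53.1
clock: 14.57
tool_pos: [614.8, -9.0, 76.4]
orientation: [[0.003, 0.191, -0.982], [-0.001, -0.982, -0.191], [-1.0, 0.001, -0.003]]
ft_force: [-1.7, -3.0, 8.4]
finger_gap: 53.5
clock: 14.9
tool_pos: [614.0, -8.6, 80.7]
orientation: [[0.001, 0.191, -0.982], [0.0, -0.982, -0.191], [-1.0, 0.0, -0.001]]
ft_force: [0.4, -1.5, -2.0]
finger_gap: 53.5
```

```bash
python3 -m handwheel '[[1,[0,0,0.008],0],[1,[0,0,0.02],0],[1,[0,0,0.032],0],[1,[0,0,0.044],0],[1,[0,0,0.056],0],[1,[0,0,0.068],0],[1,[0,0,0.08],0],[1,[0,0,0.09],0],[1,[0,0,0.09],0],[1,[0,0,0.09],0]]';python3 -m handwheel '[[1,[0,0,0.008],0],[1,[0,0,0.02],0],[1,[0,0,0.032],0],[1,[0,0,0.044],0],[1,[0,0,0.056],0],[1,[0,0,0.068],0],[1,[0,0,0.08],0],[1,[0,0,0.085],0],[1,[0,0,0.085],0],[1,[0,0,0.085],0]]'; python3 -c "
from h import *
go((497,310.8,42.4+22+50),-8.8)
for n in('side','wrist'):
  d=robot.get_image(n);cv2.imwrite('pics/%s5.png'%n,d['img'])"
```

```text
clock: 15.73
tool_pos: [525.3, -25.9, 80.4]
orientation: [[0.001, 0.19, -0.982], [0.0, -0.982, -0.19], [-1.0, 0.0, -0.001]]
ft_force: [-0.6, 0.9, -1.5]
finger_gap: 53.5
clock: 16.57
tool_pos: [442.4, -42.0, 80.5]
orientation: [[0.001, 0.19, -0.982], [0.0, -0.982, -0.19], [-1.0, 0.0, -0.001]]
ft_force: [1.2, 0.1, -1.5]
finger_gap: 53.6
t 16.57 pos [442.4 -42.   80.5] yaw 10.98 shift [-0.0339 -0.3359 -0.1208] roll 0.3452 F [ 1.2  0.1 -1.5] gap 53.6
```

View pics/side5.png

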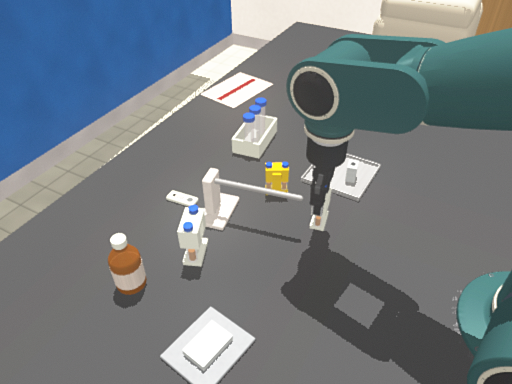

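Carrier is off the bar and upright at (320,215). Moving it over the pedestal.

```bash
python3 -m handwheel '[[1,[-0.01,-0.015,0],0],[1,[-0.02,-0.04,0],0],[1,[-0.03,-0.07,0],0.03],[1,[-0.034,-0.1,-0.01],0.08],[1,[-0.034,-0.13,-0.03],0.13],[1,[-0.034,-0.16,-0.05],0.18],[1,[-0.034,-0.19,-0.07],0.23],[1,[-0.034,-0.22,-0.09],0.28],[1,[-0.034,-0.24,-0.1],0.345],[1,[-0.034,-0.25,-0.1],0.345]]'; python3 -m handwheel '[[1,[0,0,0],0],[1,[0,0,0],0]]';python3 -c "
from h import *
go((497,310.8,42.4+22+50),-8.8)"
```

```text
clock: 17.5
tool_pos: [493.7, 225.4, 113.7]
orientation: [[-0.001, -0.155, -0.988], [0.0, -0.988, 0.155], [-1.0, 0.0, 0.001]]
ft_force: [0.7, 0.3, -1.7]
finger_gap: 53.2
clock: 17.67
tool_pos: [492.5, 222.6, 113.8]
orientation: [[-0.001, -0.15, -0.989], [-0.001, -0.989, 0.15], [-1.0, 0.001, 0.001]]
ft_force: [-0.8, -0.1, -1.3]
finger_gap: 53.8
t 17.67 pos [492.5 222.6 113.8] yaw -8.65 shift [-0.0006 -0.0879  0.0088] roll 0.0026 F [-0.8 -0.1 -1.3] gap 53.8
```

```bash
python3 -m handwheel '[[1,[0,-0.02,0.002],0],[1,[0,-0.045,0.005],0],[1,[0,-0.07,0.008],0],[1,[0.01,-0.085,0.009],0],[1,[0.02,-0.088,0.009],0],[1,[0.03,-0.088,0.009],0],[1,[0.03,-0.088,0.009],0],[1,[0.03,-0.088,0.009],0]]'; python3 -c "
from h import *
go((497,310.8,42.4+22),-8.8)
S=robot.get_image('scene');D=robot.get_image('side')
cv2.imwrite('pics/s6.png',np.hstack([cv2.resize(S['img'][150:240,340:440],None,fx=4,fy=4,interpolation=2),cv2.resize(D['img'][280:370,150:250],None,fx=4,fy=4,interpolation=2)]))
"
```

```text
clock: 18.33
tool_pos: [497.0, 309.4, 83.6]
orientation: [[-0.001, -0.153, -0.988], [-0.001, -0.988, 0.153], [-1.0, 0.001, 0.001]]
ft_force: [0.4, -0.1, -0.1]
finger_gap: 53.6
t 18.33 pos [497.  309.4  83.6] yaw -8.82 shift [ 0.0192 -0.0014  0.0001] roll -0.0004 F [ 0.4 -0.1 -0.1] gap 53.6
```

View pics/s6.png

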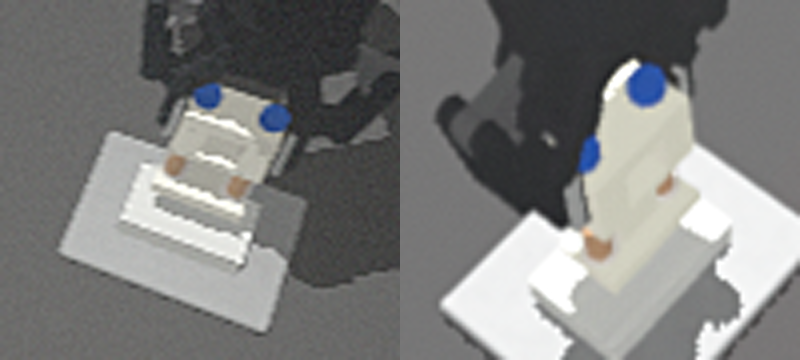

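```bash
python3 -c "
from h import *
S=robot.get_image('scene');D=robot.get_image('side')
P=np.array([onz(S,(340+x/4-.4,150+y/4-.4),122) for x,y in[(208,96),(275,118)]]);print(P,P.mean(0))
P=np.array([onz(D,(150+x/4-.4,280+y/4-.4),41) for x,y in[(697,193),(607,287)]]);print(P)
for d in(S,D): print(proj(d,(497,310,122)))
go((497,310.8,64.4),-8.8)
"
```

```text
[[492.2 293.  122. ]
 [497.6 330.7 122. ]] [494.9  311.85 122.  ]
[[329.6 199.2  41. ]
 [345.3 257.5  41. ]]
[399.  176.8]
[202.1 308.3]
t 18.53 pos [497.5 310.4  85.1] yaw -8.81 shift [ 0.0207 -0.0003  0.0006] roll -0.0002 F [-0.7  0.7 -1.5] gap 53.6
```

```bash
python3 -m handwheel '[[1,[0.005,0,-0.001],0],[1,[0.01,0,-0.001],0],[1,[0.014,0,-0.001],0],[1,[0.017,0,-0.001],0],[1,[0.019,0,-0.001],0],[1,[0.0205,0,-0.001],0],[1,[0.0205,0,-0.001],0],[1,[0.0205,0,-0.001],0]]'
```

```text
clock: 19.2
tool_pos: [498.3, 310.6, 64.8]
orientation: [[0.0, -0.153, -0.988], [-0.0, -0.988, 0.153], [-1.0, 0.0, -0.0]]
ft_force: [-4.2, -4.5, 11.4]
finger_gap: 53.4
```

```bash
python3 -m handwheel '[[-0.3,[0,0,0],0],[-0.6,[0,0,0],0],[-0.7,[0,0,0],0],[-0.7,[0,0,0],0],[-0.7,[-0.01,0,0],0],[-0.7,[-0.03,0,0],0],[-0.7,[-0.06,0,0],0],[-0.7,[-0.1,0,0],0],[-1,[-0.13,0,0],0],[-1,[-0.13,0,0],0]]'; python3 -m handwheel '[[-1,[0,0.03,0],0],[-1,[0,0.07,0],0],[-1,[0,0.11,0],0],[-1,[0,0.15,0],0],[-1,[0,0.15,0],0],[-1,[0,0.15,0],0]]';python3 -c "
from h import *
go((507.6,-262.2,175),11)
S=robot.get_image('scene');D=robot.get_image('side')
cv2.imwrite('pics/s7.png',np.hstack([cv2.resize(S['img'][150:240,340:440],None,fx=4,fy=4,interpolation=2),cv2.resize(D['img'][280:370,150:250],None,fx=4,fy=4,interpolation=2)]))
"
```

```text
clock: 20.03
tool_pos: [499.8, 311.6, 201.8]
orientation: [[0.008, -0.153, -0.988], [0.005, -0.988, 0.153], [-1.0, -0.006, -0.007]]
ft_force: [1.3, 1.0, 0.6]
finger_gap: 85.7
clock: 20.53
tool_pos: [475.3, 161.0, 194.7]
orientation: [[0.001, -0.155, -0.988], [0.0, -0.988, 0.155], [-1.0, -0.001, -0.001]]
ft_force: [-0.1, 0.4, 0.1]
finger_gap: 85.3
t 20.53 pos [475.3 161.  194.7] yaw -8.94 shift [ 0.0195  0.413  -0.0977] roll -0.348 F [-0.1  0.4  0.1] gap 85.3
```

View pics/s7.png

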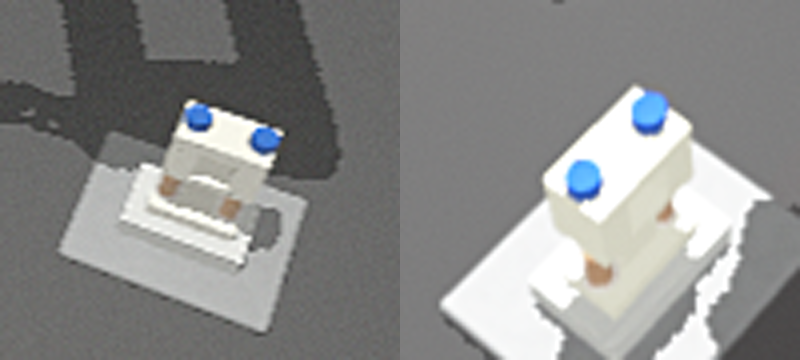

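```bash
python3 -c "
from h import *
S=robot.get_image('scene');D=robot.get_image('side')
for d,o,ps in((S,(340,150),[(199,114),(265,137)]),(D,(150,280),[(250,106),(183,173)])):
  P=np.array([onz(d,(o[0]+x/4-.4,o[1]+y/4-.4),106) for x,y in ps]);e=P[1]-P[0];print(P.mean(0),np.hypot(*e[:2]),np.degrees(np.arctan2(e[1],e[0])))
"
python3 -m handwheel '[[-1,[0,0.2,-0.05],-0.17],[-1,[0,0.2,-0.05],-0.17],[-1,[0,0.2,-0.05],-0.17],[-1,[0,0.2,-0.05],-0.17],[-1,[0.01,0.413,-0.098],-0.348],[-1,[0.01,0.413,-0.098],-0.348],[-1,[0.01,0.413,-0.098],-0.348],[-1,[0.01,0.413,-0.098],-0.348],[-1,[0.01,0.413,-0.098],-0.348],[-1,[0.01,0.413,-0.098],-0.348]]'; python3 -m handwheel '[[-1,[0,0,0],0],[-1,[0,0,0],0]]';python3 -c "
from h import *
go((507.6,-262.2,14),11)"
```

```text
[495.9 311.2 106. ] 38.30509104544722 80.68522024571027
[495.5 309.6 106. ] 39.06353798620905 81.1646267865505
clock: 21.57
tool_pos: [508.3, -244.1, 184.3]
orientation: [[-0.0, 0.195, -0.981], [0.0, -0.981, -0.195], [-1.0, -0.0, 0.0]]
ft_force: [0.3, -0.1, -0.1]
finger_gap: 85.2
clock: 21.73
tool_pos: [508.1, -243.8, 183.6]
orientation: [[-0.001, 0.192, -0.981], [0.001, -0.981, -0.192], [-1.0, -0.001, 0.001]]
ft_force: [0.2, -0.4, -0.9]
finger_gap: 85.4
t 21.73 pos [ 508.1 -243.8  183.6] yaw 11.07 shift [0.1696 0.0182 0.0038] roll 0.0012 F [ 0.2 -0.4 -0.9] gap 85.4
```

```bash
python3 -m handwheel '[[-1,[0.03,0.018,0.004],0],[-1,[0.07,0.018,0.004],0],[-1,[0.105,0.018,0.004],0],[-1,[0.14,0.018,0.004],0],[-1,[0.16,0.018,0.004],0],[-1,[0.168,0.018,0.004],0],[-1,[0.168,0.018,0.004],0],[-0.2,[0.168,0.018,0.004],0],[0.2,[0.168,0.018,0.004],0],[0.2,[0.168,0.018,0.004],0]]' 40;  python3 -m handwheel '[[1,[0,0,0],0],[1,[0,0,0],0],[1,[0,0,0],0],[1,[0,0,0],0],[1,[0,0,0],0]]' 40;python3 -m handwheel '[[1,[-0.01,0,0],0],[1,[-0.03,0,0],0],[1,[-0.055,0,0],0],[1,[-0.066,0,0],0],[1,[-0.066,0,0],0],[1,[-0.066,0,0],0]]'; python3 -c "
from h import *
go((438,-41,82.6),11)"
```

```text
clock: 22.57
tool_pos: [508.3, -261.4, 18.4]
orientation: [[0.002, 0.194, -0.981], [-0.001, -0.981, -0.194], [-1.0, 0.002, -0.002]]
ft_force: [0.2, 0.2, -0.1]
finger_gap: 51.8
clock: 22.98
tool_pos: [508.3, -261.5, 18.3]
orientation: [[0.003, 0.194, -0.981], [-0.001, -0.981, -0.194], [-1.0, 0.001, -0.002]]
ft_force: [0.5, 1.8, 7.4]
finger_gap: 45.2
clock: 23.48
tool_pos: [507.6, -261.3, 83.0]
orientation: [[0.001, 0.194, -0.981], [-0.001, -0.981, -0.194], [-1.0, 0.001, -0.001]]
ft_force: [0.3, 0.0, -1.6]
finger_gap: 45.5
t 23.48 pos [ 507.6 -261.3   83. ] yaw 11.16 shift [ 2.000e-04 -2.296e-01  2.560e-02] roll 0.0027 F [ 0.3  0.  -1.6] gap 45.5
```

```bash
python3 -m handwheel '[[1,[-0.002,-0.02,0.01],0.003],[1,[-0.002,-0.05,0.026],0.003],[1,[-0.002,-0.08,0.026],0.003],[1,[-0.002,-0.11,0.026],0.003],[1,[-0.002,-0.14,0.026],0.003],[1,[-0.002,-0.17,0.026],0.003],[1,[-0.002,-0.2,0.026],0.003],[1,[-0.002,-0.22,0.026],0.003],[1,[-0.002,-0.23,0.026],0.003],[1,[-0.002,-0.23,0.026],0.003]]'; python3 -m handwheel '[[1,[0,0,0],0],[1,[0,0,0],0]]';python3 -c "
from h import *
go((438,-41,85.3),11)
d=robot.get_image('wrist');cv2.imwrite('pics/w8.png',d['img'])"
```

```text
clock: 24.32
tool_pos: [436.7, -39.2, 83.6]
orientation: [[-0.001, 0.193, -0.981], [0.0, -0.981, -0.193], [-1.0, -0.001, 0.001]]
ft_force: [0.9, -0.8, -0.1]
finger_gap: 45.4
clock: 24.48
tool_pos: [437.4, -41.3, 84.1]
orientation: [[-0.001, 0.19, -0.982], [-0.0, -0.982, -0.19], [-1.0, 0.0, 0.001]]
ft_force: [0.0, -0.3, 0.9]
finger_gap: 45.3
t 24.48 pos [437.4 -41.3  84.1] yaw 10.96 shift [-0.0012 -0.0002 -0.0006] roll -0.0006 F [ 0.  -0.3  0.9] gap 45.3
```

View pics/w8.png

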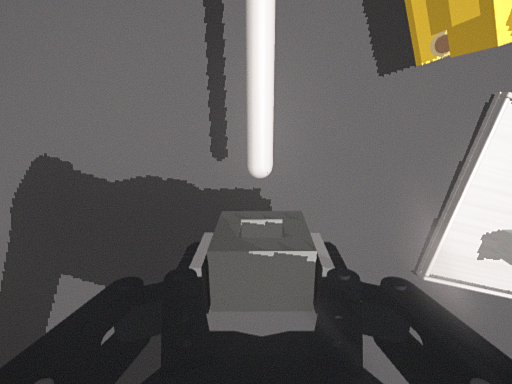

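Bar tip (260,170) is in line with the spacer's hole (262,230). Inserting.

```bash
python3 -m handwheel '[[1,[-0.001,0,-0.006],0],[1,[-0.001,0,-0.014],0],[1,[-0.001,0,-0.022],0],[1,[-0.001,0,-0.03],0],[1,[-0.001,0,-0.038],0],[1,[-0.001,0,-0.046],0],[1,[-0.001,0,-0.052],0],[1,[-0.001,0,-0.052],0]]'
```

```text
clock: 25.2
tool_pos: [489.4, -30.4, 85.3]
orientation: [[-0.0, 0.191, -0.982], [0.0, -0.982, -0.191], [-1.0, -0.0, 0.0]]
ft_force: [0.8, 0.2, 0.9]
finger_gap: 45.6
```

No contact force; continue in, lower onto the bar and release.

```bash
python3 -m handwheel '[[1,[0,0,-0.008],0],[1,[0,0,-0.018],0],[1,[0,0,-0.028],0],[1,[0,0,-0.038],0],[1,[0,0,-0.048],0],[1,[0,0,-0.058],0],[1,[0,0,-0.068],0],[1,[0,0,-0.075],0],[1,[0,0,-0.075],0],[1,[0,0,-0.075],0]]'; python3 -m handwheel '[[1,[0.002,0,0],0],[1,[0.004,0,0],0],[1,[0.005,0,0],0],[1,[0.005,0,0],0],[1,[0.005,0,0],0]]'
```

```text
clock: 26.03
tool_pos: [562.1, -16.3, 85.2]
orientation: [[-0.001, 0.191, -0.982], [-0.0, -0.982, -0.191], [-1.0, -0.0, 0.001]]
ft_force: [0.6, 0.0, -0.5]
finger_gap: 45.8
clock: 26.45
tool_pos: [561.9, -16.4, 80.5]
orientation: [[0.0, 0.191, -0.982], [0.0, -0.982, -0.191], [-1.0, 0.0, -0.0]]
ft_force: [0.3, 0.2, -0.8]
finger_gap: 45.5
```

```bash
python3 -m handwheel '[[0,[0,0,0],0],[-0.4,[0,0,0],0],[-0.7,[0,0,0],0],[-0.7,[0,0,0],0],[-0.7,[-0.01,0,0],0],[-0.7,[-0.04,0,0],0],[-0.7,[-0.08,0,0],0],[-1,[-0.11,0,0],0],[-1,[-0.11,0,0],0],[-1,[-0.11,0,0],0]]';python3 -c "
from h import *
go((440.6,-262.8,175),11)"
```

```text
clock: 27.28
tool_pos: [562.7, -16.4, 193.3]
orientation: [[0.004, 0.191, -0.982], [-0.0, -0.982, -0.191], [-1.0, 0.001, -0.004]]
ft_force: [0.7, 0.5, -1.0]
finger_gap: 85.4
t 27.28 pos [562.7 -16.4 193.3] yaw 10.99 shift [0.0179 0.2186 0.1669] roll -0.0002 F [ 0.7  0.5 -1. ] gap 85.4
```

```bash
python3 -m handwheel '[[-1,[0.01,0.219,0.167],0],[-1,[0.01,0.219,0.167],0],[-1,[0.01,0.219,0.167],0],[-1,[0.01,0.219,0.167],0],[-1,[0.01,0.219,0.167],0],[-1,[0.01,0.219,0.167],0],[-1,[0.01,0.219,0.167],0],[-1,[0.01,0.219,0.167],0],[-1,[0.01,0.219,0.167],0],[-1,[0.01,0.219,0.167],0]]'; python3 -m handwheel '[[-1,[0,0,0],0],[-1,[0,0,0],0]]';python3 -c "
from h import *
go((440.6,-262.8,11),11)
d=robot.get_image('scene');w=robot.get_image('wrist')
cv2.imwrite('pics/m9.png',np.hstack([cv2.resize(w['img'],(400,300)),cv2.resize(d['img'][120:225,170:310],(400,300),interpolation=2)]))"
```

```text
clock: 28.12
tool_pos: [439.7, -262.8, 179.9]
orientation: [[-0.001, 0.19, -0.982], [0.001, -0.982, -0.19], [-1.0, -0.001, 0.001]]
ft_force: [0.2, -0.2, 0.1]
finger_gap: 85.5
clock: 28.28
tool_pos: [440.2, -262.3, 180.3]
orientation: [[-0.0, 0.192, -0.981], [0.0, -0.981, -0.192], [-1.0, -0.0, 0.0]]
ft_force: [-0.2, 0.5, -0.5]
finger_gap: 85.4
t 28.28 pos [ 440.2 -262.3  180.3] yaw 11.07 shift [ 0.1693  0.0006 -0.0003] roll 0.0013 F [-0.2  0.5 -0.5] gap 85.4
```

View pics/m9.png

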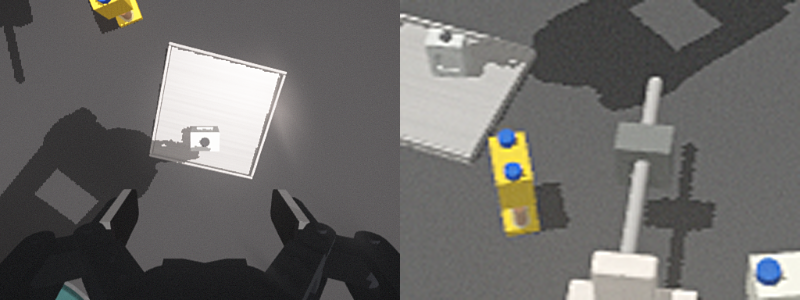

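Spacer hangs on the bar (645,140, right half); the collar at (205,140) is lined up between the fingers. Gripping it.

```bash
python3 -m handwheel '[[-1,[0.03,0.001,0],0],[-1,[0.07,0.001,0],0],[-1,[0.105,0.001,0],0],[-1,[0.14,0.001,0],0],[-1,[0.16,0.001,0],0],[-1,[0.168,0.001,0],0],[-1,[0.168,0.001,0],0],[-0.2,[0.168,0.001,0],0],[0.3,[0.168,0.001,0],0],[0.3,[0.168,0.001,0],0]]' 40;  python3 -m handwheel '[[1,[0,0,0],0],[1,[0,0,0],0],[1,[0,0,0],0],[1,[0,0,0],0],[1,[0,0,0],0]]' 40;python3 -m handwheel '[[1,[-0.01,0,0],0],[1,[-0.03,0,0],0],[1,[-0.055,0,0],0],[1,[-0.068,0,0],0],[1,[-0.068,0,0],0],[1,[-0.068,0,0],0]]'; python3 -c "
from h import *
go((435,-42,82.6),11)"
```

```text
clock: 29.22
tool_pos: [440.9, -264.6, 14.3]
orientation: [[0.002, 0.191, -0.982], [-0.001, -0.982, -0.191], [-1.0, 0.002, -0.002]]
ft_force: [0.9, 0.0, -0.4]
finger_gap: 51.7
clock: 29.63
tool_pos: [440.6, -264.5, 13.8]
orientation: [[0.002, 0.191, -0.982], [-0.001, -0.982, -0.191], [-1.0, 0.001, -0.001]]
ft_force: [-0.6, 0.4, 6.8]
finger_gap: 35.6
clock: 30.13
tool_pos: [440.3, -264.4, 81.2]
orientation: [[0.001, 0.191, -0.982], [-0.001, -0.982, -0.191], [-1.0, 0.001, -0.001]]
ft_force: [-0.5, -0.3, -1.4]
finger_gap: 35.3
t 30.13 pos [ 440.3 -264.4   81.2] yaw 10.99 shift [-0.0017 -0.2193 -0.0372] roll -0.0002 F [-0.5 -0.3 -1.4] gap 35.3
```

```bash
python3 -m handwheel '[[1,[-0.0015,-0.02,0],0],[1,[-0.0015,-0.05,-0.005],0],[1,[-0.0015,-0.08,-0.01],0],[1,[-0.0015,-0.11,-0.015],0],[1,[-0.0015,-0.14,-0.02],0],[1,[-0.0015,-0.17,-0.027],0],[1,[-0.0015,-0.2,-0.033],0],[1,[-0.0015,-0.219,-0.037],0],[1,[-0.0015,-0.219,-0.037],0],[1,[-0.0015,-0.219,-0.037],0]]'; python3 -m handwheel '[[1,[0,0,0],0],[1,[0,0,0],0]]';python3 -c "
from h import *
go((435,-42,82.8),11)
d=robot.get_image('wrist');cv2.imwrite('pics/w10.png',d['img'][100:330,100:420])"
```

```text
clock: 30.97
tool_pos: [434.1, -41.3, 80.9]
orientation: [[-0.001, 0.193, -0.981], [0.0, -0.981, -0.193], [-1.0, -0.0, 0.001]]
ft_force: [0.2, -0.2, -1.2]
finger_gap: 35.6
clock: 31.13
tool_pos: [434.4, -42.8, 81.4]
orientation: [[-0.001, 0.19, -0.982], [-0.0, -0.982, -0.19], [-1.0, -0.0, 0.001]]
ft_force: [0.1, -0.6, -0.3]
finger_gap: 35.2
t 31.13 pos [434.4 -42.8  81.4] yaw 10.94 shift [-0.0014 -0.0006 -0.0007] roll -0.001 F [ 0.1 -0.6 -0.3] gap 35.2
```

View pics/w10.png

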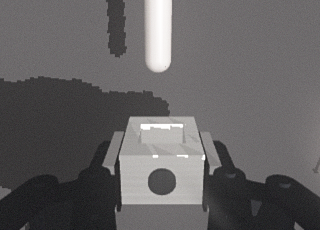

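Bar tip (158,70) lines up with the collar's hole (162,132). Inserting to about the middle of the outer third.

```bash
python3 -m handwheel '[[1,[-0.001,-0.001,-0.006],0],[1,[-0.001,-0.001,-0.014],0],[1,[-0.001,-0.001,-0.022],0],[1,[-0.001,-0.001,-0.03],0],[1,[-0.001,-0.001,-0.038],0],[1,[-0.001,-0.001,-0.046],0],[1,[-0.001,-0.001,-0.05],0],[1,[-0.001,-0.001,-0.05],0]]';python3 -m handwheel '[[1,[0,0,-0.008],0],[1,[0,0,-0.016],0],[1,[0,0,-0.024],0],[1,[0,0,-0.031],0],[1,[0,0,-0.031],0],[1,[0.002,0,-0.031],0],[1,[0.004,0,-0.031],0],[1,[0.005,0,-0.031],0],[1,[0.005,0,-0.031],0],[1,[0.005,0,-0.031],0]]'
```

```text
clock: 31.85
tool_pos: [484.2, -31.4, 82.8]
orientation: [[-0.001, 0.191, -0.982], [0.0, -0.982, -0.191], [-1.0, -0.0, 0.0]]
ft_force: [-0.4, -0.3, -1.5]
finger_gap: 35.6
clock: 32.68
tool_pos: [513.7, -25.8, 78.0]
orientation: [[0.0, 0.191, -0.982], [-0.0, -0.982, -0.191], [-1.0, 0.0, -0.0]]
ft_force: [0.1, 0.8, -0.3]
finger_gap: 36.0
```

```bash
python3 -m handwheel '[[0,[0,0,0],0],[-0.4,[0,0,0],0],[-0.7,[0,0,0],0],[-0.7,[0,0,0],0],[-0.7,[-0.01,0,0],0],[-0.7,[-0.04,0,0],0],[-0.7,[-0.08,0,0],0],[-1,[-0.11,0,0],0],[-1,[-0.15,0,0],0],[-1,[-0.15,0,0],0]]';python3 -m handwheel '[[-1,[0,0.04,0],0],[-1,[0,0.08,0],0],[-1,[0,0.12,0],0],[-1,[0,0.16,0],0],[-1,[0,0.2,0],0],[-1,[0,0.2,0],0],[-1,[0,0.2,0],0],[-1,[0,0.2,0],0]]';python3 -c "
from h import *
D=robot.get_image('side');cv2.imwrite('pics/f.png',cv2.resize(D['img'][100:384,80:400],None,fx=2.1,fy=2.1,interpolation=2))"
```

```text
clock: 33.52
tool_pos: [515.6, -25.9, 236.8]
orientation: [[0.01, 0.191, -0.982], [-0.001, -0.982, -0.191], [-1.0, 0.003, -0.009]]
ft_force: [0.3, -0.9, 1.5]
finger_gap: 85.3
clock: 34.18
tool_pos: [552.0, -221.9, 228.2]
orientation: [[0.0, 0.19, -0.982], [0.0, -0.982, -0.19], [-1.0, -0.0, -0.0]]
ft_force: [-0.6, 0.4, 0.5]
finger_gap: 85.5
```

View pics/f.png

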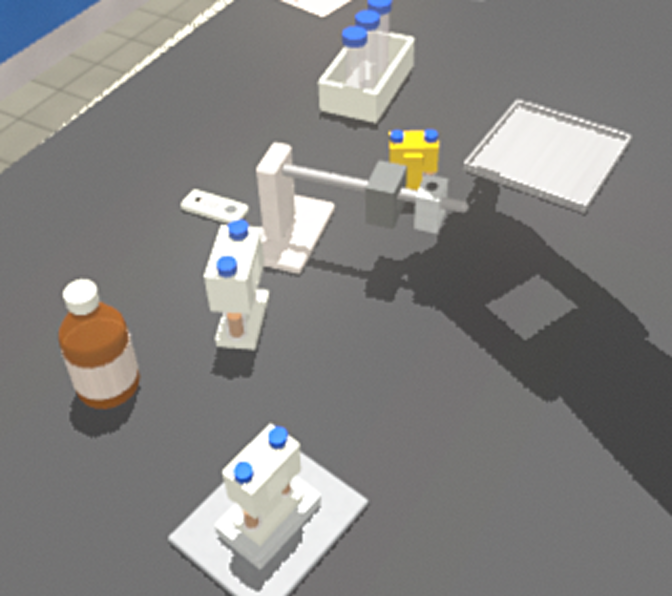

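Collar at (432,203) hangs outside the spacer at (386,193), with the bar tip showing past it at (462,206). The carrier stands on the pedestal at (262,495), and nothing else has moved.

```bash
python3 -c "
from cell import robot
print(robot.job_done())"
```

```text
the job is handed in; nothing more can be done
None
```

The whole job was done in the order asked and handed in at about 34 s on the robot's clock; no verdict comes back.

**Sequence:** The collar and then the spacer went into the steel tray. The carrier (the smaller white one) then went onto the pedestal. After that the spacer went back on the bar, and the collar last.

**Carrier:** Its cap positions after release put it about 1.5 mm from the measured pedestal centre and within half a degree of square. It looked upright in every picture taken while it was held and after release.

**Bar:** The spacer is farther in. The collar sits with its centre about 33 mm in from the free end, by gripper position against the tip measured in the side picture. That puts it fully on and within the outer third.

**Forces:** The largest reading after a move was about 13 N, when setting the carrier down. The other grips and set-downs read up to about 9 N. Both insertions showed no contact force.

**Surroundings:** In the last side picture the rack, bottle, cassette and look-alikes are where they were. I checked this by eye and did not measure it. The gripper is clear of everything.

No check failed. The only disagreements were 2 to 3 mm between camera views, which fits the stated calibration.

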